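# Return the bench tools to their outline boards

## Robot

A 7-joint arm with a two-finger parallel gripper is mounted at the origin on the work surface. World frame = base frame: x ahead of the robot, y to its left, z up, the work surface at z = 0. Lengths are in m, angles in rad, forces in N, time in s.
With the tool pointing down it reaches from about 0.425 to 0.925 m from the base axis. Payload 6.8 kg.
Tool frame: the origin (TCP) lies at the very end of the fingers, on their centre line; the grasp point (between the pads) lies 19 mm behind it; z points along the fingers, y is the line along which they close (so a half turn about z gives the same grasp; the last joint's range is limited). The gripper opens to 85 mm and grips with 20 to 120 N. Pads are 22 mm wide; open, the fingers measure 114 mm over their backs; the gripper's body (76 mm by 85 mm) begins 54 mm behind the grasp point. The pads swing forward as they close: fully open they stand 13 mm farther back than shut.
Start: joints at [1.167, 0.477, 0.022, 1.555, -0.011, 1.109, -0.083], TCP at [0.197, -0.646, 0.231] pointing down, gripper open.
Joint ranges: [-2.96, 2.96], [-0.34, 2.1], [-1.41, 1.46], [0.24, 2.44], [-1.37, 4.51], [0.17, 1.92], [-2.96, 2.96]. Speed limits (rad/s): [2.39, 2.39, 3.14, 3.14, 3.14, 3.14, 3.14].

## Interface

Orientations are given as a unit quaternion [w, x, y, z].
In Python, from station import monitor, eyes, bot gives the robot as it stands.
- The arm moves only by the tool jog_arm, called after "Call:" by a JSON object that holds its "name" and its "arguments". Schema: {"type":"object","properties":{"moves":{"type":"string"},"squeeze":{"type":"number"},"only":{"type":"string"},"quiet":{"type":"boolean"},"lines":{"type":"string"}},"required":["moves"],"additionalProperties":false}. moves is a string of 1 to 20 rows, one to a line, with the numbers parted by spaces; each row has 5 numbers: dx, dy, dz in shares of the most that a row can go, 1 being 50 mm, then a turn about the tool's z in parts of the range, where 1.0 means 60 degrees, then the opening from 0.0 (shut) to 1.0 (fully open); each row shifts and turns the commanded pose from where the row before left it, along the tool's axes as they then stand; what a row does not reach is not made up. A row lasts 1/10 s, in which the tool goes at most 0.05 m and 0.15 rad, less where a joint would pass 70% of its speed; a pose out of reach is approached as far as the arm can. The fingers move at their own pace and stop on an object; squeeze is the grip in N (left out, the last holds). Time passes only in rows, so rows that do not move let the fingers close. The tool returns the time, the measured TCP pose, the force, the opening and the grip force at its end. only (a regular expression) keeps the lines of the reply that match it, lines (a string "A,B") keeps lines A to B, and quiet returns only ok. No shift or turn number may pass 1 either way. Input that does not fit is refused with a message, and nothing moves.
- monitor.get_obs(): the state, without advancing time (a new reading comes with each control period).
- eyes.read_camera(name): name is "scene" or "side" or "wrist"; returns the picture (420x560x3 uint8, blue, green, red); there is no depth.
- eyes.camera_info(name): a dict with "vertical_fov" (degrees; the focal length in pixels is half the picture's height over the tangent of half this angle, whatever the lens; pixels are square), "cx", "cy" (the principal point, pixels), "view" (4x4, takes a point from world to camera coordinates); the wrist camera has in their place "hand_eye" (4x4, takes a point from camera to tool coordinates, whose origin is the TCP and whose axes are the flange's). Camera axes: x right, y up, looking along -z (the intrinsics and any distortion apply to the point x, -y, -z); pixel columns grow to the right and rows downward; lengths in m; the calibration is good to about 2 mm. A picture is of the moment at which its call begins: read the wrist's pose just before it. camera_info takes no time and is no camera call.
- bot.hand_in(): hands the job in; it is judged then, once.
The state is a dict: "t": time; "q": joint angles; "joint_vel": joint speeds; "joint_torque": joint torques, N m; "eef_pos": TCP position; "tool_rot": TCP orientation; "contact_force": force on the tool from outside, world axes, zero at the start; "torque": the same for the moment, N m; "gripper_width": opening from 0.0 (shut) to 1.0 (fully open); "grasp_force": force on a finger pad.
Only numpy, scipy, OpenCV 4.12 (cv2) and the standard library are available. Lean on these libraries where they do the work, as an engineer would, in place of code of your own. Each camera call takes 0.05 s, during which the arm holds its last target. There are 200 camera calls.

## Task

Tidy the joiner's bench: put the mallet, the block plane, the cork sanding block and the round wax tin each back on the small plywood board that bears its dark outline, the right way up and covering its outline squarely (the mallet's head on the outline of the head). Set each one down on its board rather than dropping it.

Things in the scene. Friction and masses are not known exactly. Their poses are not given: they have to be found in the camera images.
- mallet: T-shaped wooden mallet, 0.2 kg, 160 mm long along x. Origin: at underside level, halfway along; z up. Dark brown head 50 (x) x 90 (y) x 45 mm high, centred at x = +55 mm. Pale handle 26 mm wide (y), 22 mm high, from x = -80 mm to the head (x = +30), its centre line 22.5 mm above the underside (11 mm clear of the bench). Balances at x = +36 mm; can be gripped across the handle at the origin.
- mallet_head (a point): Centre of the mallet's head, at underside level: 55 mm along +x from the mallet's origin.
- plane: Small grey metal block plane, 0.55 kg. Sole 150 (x) x 48 (y) x 20 mm high with round ends; flat cheeks flush with its sides up to 42 mm from x = -45 to +25 mm; sloped steel iron and cap up to 58 mm high at the rear (-x), brass knob 40 mm high at x = +50 mm. Origin: centre of the sole's underside; z up. May face either way along its outline.
- block: Cork sanding block, a plain brown box 100 (x) x 56 (y) x 36 mm high, about 0.08 kg. Origin: centre of the underside; z up. Either way round on its outline.
- tin: Flat round metal wax tin, diameter 60 mm, 28 mm high, about 0.12 kg. Origin: centre of the underside; z up. Any yaw.
- mallet_board: Pale plywood board 190 (x) x 120 (y) x 6 mm with a dark T-shaped outline of the mallet. Fixed; it does not move. Origin: centre of the board's underside, on the bench; top face 6 mm above it; z up; the mallet's origin and x axis belong on the board's origin and x axis, head towards +x.
- mallet_board_head (a point): Centre of the outline of the mallet's head, on the board's top face: 55 mm along +x from the board's origin.
- plane_board: Pale plywood board 180 (x) x 80 (y) x 6 mm with a dark, long, round-ended outline of the plane (158 x 56 mm). Fixed; it does not move. Origin: centre of the board's underside, on the bench; top face 6 mm above it; z up; outline centred, long side along x.
- block_board: Pale plywood board 130 (x) x 86 (y) x 6 mm with a dark rectangle, the outline of the sanding block (108 x 64 mm). Fixed; it does not move. Origin: centre of the board's underside, on the bench; top face 6 mm above it; z up; outline centred, long side along x.
- tin_board: Pale plywood board 94 x 94 x 6 mm with a dark disc of diameter 68 mm, the outline of the tin. Fixed; it does not move. Origin: centre of the board's underside, on the bench; top face 6 mm above it; z up; outline centred.

How it is judged:
At the end, for the whole second after the job is handed in: Each tool rests upright (within 0.08 rad) on its own board's top face, let go and still, its centre within 12 mm of the centre of its outline; plane and sanding block along their outlines within 0.2 rad; the centre of the mallet's head within 15 mm of that of its outline (horizontal distance between mallet and mallet_board below 0.012 m and angle between each of mallet, plane, block, tin's own z axis and vertical below 0.08 rad and z of mallet in the frame of mallet_board between 0.003 and 0.009 m and linear speed of each of mallet, plane, block, tin below 0.02 m/s and angular speed of each of mallet, plane, block, tin below 0.2 rad/s and horizontal distance between mallet_head and mallet_board_head below 0.015 m and horizontal distance between plane and plane_board below 0.012 m and z of plane in the frame of plane_board between 0.003 and 0.009 m and angle between the x axis of plane and the x axis of plane_board, either way round below 0.2 rad and horizontal distance between block and block_board below 0.012 m and z of block in the frame of block_board between 0.003 and 0.009 m and angle between the x axis of block and the x axis of block_board, either way round below 0.2 rad and horizontal distance between tin and tin_board below 0.012 m and z of tin in the frame of tin_board between 0.003 and 0.009 m); the robot touches nothing.
It fails at once if the mallet is dropped: it is in the air more than 40 mm above the bench with no finger touching it (height (world z) of mallet above 0.04 m and contact force between mallet and the fingers below 0.02 N).
It fails at once if the plane is dropped: it is in the air more than 40 mm above the bench with no finger touching it (height (world z) of plane above 0.04 m and contact force between plane and the fingers below 0.02 N).
It fails at once if the block is dropped: it is in the air more than 40 mm above the bench with no finger touching it (height (world z) of block above 0.04 m and contact force between block and the fingers below 0.02 N).
It fails at once if the tin is dropped: it is in the air more than 40 mm above the bench with no finger touching it (height (world z) of tin above 0.04 m and contact force between tin and the fingers below 0.02 N).
It also fails if it takes over 120 s, if anything falls off the work surface, if the arm or the gripper's body presses on something with over 40 N, if the wrist force passes 120 N, or if a joint passes its speed limit or range.

## Working session

There is one attempt and no reset: what is moved stays moved. The work goes in short steps, Python scripts to look and compute and a tool call to move; the robot and the scene stay as the last step left them, time stands still between calls to the robot, and variables do not carry over. Pictures are saved under pics/ and viewed, at most 14 in all, crops included, and the job is handed in when it is done.

```bash
mkdir -p pics; ls; python3 - <<'E'
from station import monitor, eyes, bot
import cv2,numpy as np
np.set_printoptions(precision=4,suppress=True)
print(monitor.get_obs())
for n in ("scene","side","wrist"):
    print(n,eyes.camera_info(n)); cv2.imwrite(f"pics/{n}0.png",eyes.read_camera(n))
E
```

```text
pics
{'t': 0.0, 'q': array([ 1.1669,  0.4778,  0.0223,  1.5565, -0.0115,  1.1093, -0.0831]), 'joint_vel': array([ 0.0003,  0.0002,  0.0002,  0.0002, -0.0001, -0.0008,  0.0004]), 'joint_torque': array([  0.0004, -59.6434,   1.6082, -28.1191,   0.0125,   0.0095,
        -0.    ]), 'eef_pos': array([ 0.1966, -0.6451,  0.2303]), 'tool_rot': array([-0.0009,  0.9891,  0.1474, -0.0002]), 'contact_force': array([0.0248, 0.9634, 0.6417]), 'torque': array([-0.0163, -0.0364,  0.0268]), 'grasp_force': 0.0, 'gripper_width': 1.0022395118169412}
scene {'vertical_fov': 51.74244330123866, 'cx': 280.2741546704329, 'cy': 206.11521347274228, 'view': array([[ 0.7429,  0.6693,  0.0107, -0.4432],
       [-0.5755,  0.6305,  0.5208,  0.2843],
       [ 0.3418, -0.3931,  0.8536, -1.2845],
       [ 0.    ,  0.    ,  0.    ,  1.    ]])}
side {'vertical_fov': 47.71110700528076, 'cx': 278.8400722829769, 'cy': 204.22786341696178, 'view': array([[ 0.9964, -0.085 ,  0.0001, -0.5293],
       [ 0.0604,  0.7092,  0.7024, -0.0983],
       [-0.0598, -0.6999,  0.7118, -1.3044],
       [ 0.    ,  0.    ,  0.    ,  1.    ]])}
wrist {'vertical_fov': 70.70408061876361, 'cx': 289.02598224948434, 'cy': 213.1669215538479, 'hand_eye': array([[-0.0007,  0.945 ,  0.3269,  0.084 ],
       [ 1.    ,  0.0008, -0.0002, -0.0007],
       [-0.0005,  0.3269, -0.945 , -0.1438],
       [ 0.    ,  0.    ,  0.    ,  1.    ]])}
```

View pics/scene0.png

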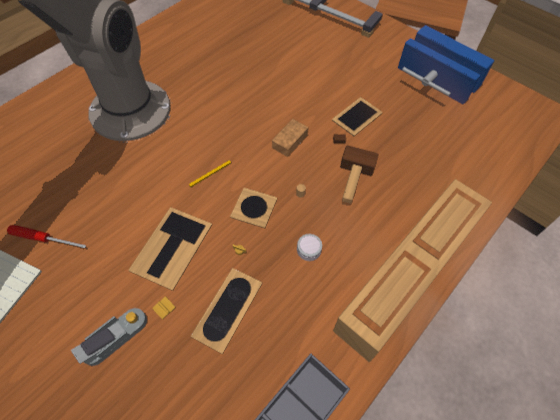

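View pics/side0.png

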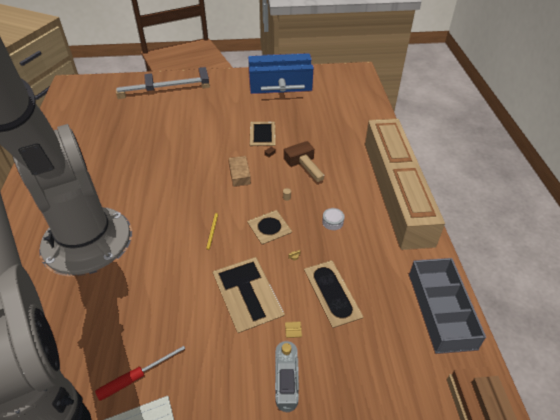

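The scene view shows everything: plane at about (110,335), mallet (357,170), block (291,137) and tin (310,246). The boards are for the mallet at (171,247), plane (227,310), tin (254,207) and block (357,116). The side view agrees. I'll enlarge the scene view to read corners.

```bash
python3 - <<'E'
import cv2
im=cv2.imread("pics/scene0.png")
for n,(x,y,w,h) in dict(A=(65,200,200,150),B=(225,90,200,150),).items():
    c=cv2.resize(im[y:y+h,x:x+w],None,fx=4,fy=4,interpolation=cv2.INTER_CUBIC)
    for i in range(0,w,20): cv2.putText(c,str(x+i),(i*4,8),0,.3,(255,255,255));cv2.line(c,(i*4,0),(i*4,h*4),(0,255,0) if i%100==0 else (90,200,90),1) if 0 else cv2.line(c,(i*4,10),(i*4,16),(0,255,0),1)
    for j in range(0,h,20): cv2.putText(c,str(y+j),(0,j*4),0,.3,(255,255,255));cv2.line(c,(20,j*4),(26,j*4),(0,255,0),1)
    cv2.imwrite(f"pics/crop{n}.png",c)
E
```

Call:
{"name": "jog_arm", "arguments": {"moves": "0 0 0 0 1.0", "squeeze": 40}}

```text
t: 0.25
eef_pos: [0.1967, -0.6455, 0.2308]
tool_rot: [-0.0, 0.989, 0.147, -0.0]
contact_force: [0.7, 0.6, 0.3]
gripper_width: 0.999
grasp_force: 0.0
```

View pics/cropA.png

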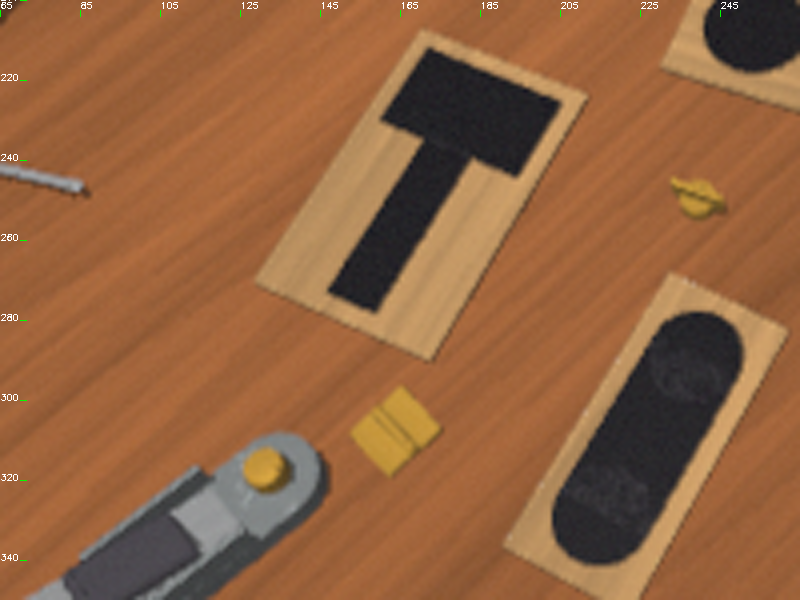

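View pics/cropB.png

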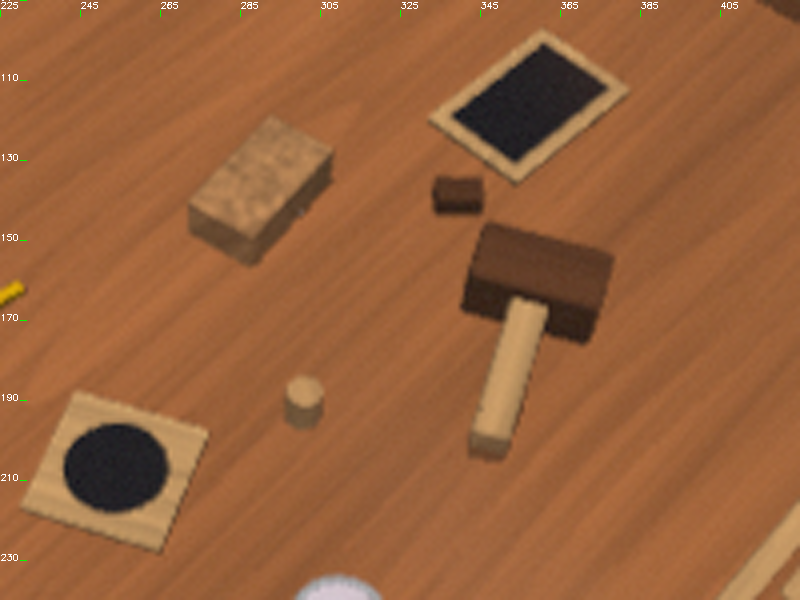

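```bash
cat > h.py <<'E'
import numpy as np, cv2
from scipy.optimize import least_squares
from scipy.spatial.transform import Rotation as R
from station import monitor, eyes
np.set_printoptions(precision=4,suppress=True)
def cam(name, obs=None):
    i=eyes.camera_info(name); f=210/np.tan(np.radians(i["vertical_fov"])/2)
    if "view" in i: V=np.array(i["view"])
    else:
        w,x,y,z=obs["tool_rot"]; T=np.eye(4); T[:3,:3]=R.from_quat([x,y,z,w]).as_matrix(); T[:3,3]=obs["eef_pos"]
        V=np.linalg.inv(T@np.array(i["hand_eye"]))
    return f,i["cx"],i["cy"],V
def proj(c,P):
    f,cx,cy,V=c; p=np.c_[np.atleast_2d(P),np.ones(len(np.atleast_2d(P)))]@V.T
    return np.c_[cx-f*p[:,0]/p[:,2], cy+f*p[:,1]/p[:,2]]
def unproj(c,uv,z):
    f,cx,cy,V=c; uv=np.atleast_2d(uv); d=np.c_[(uv[:,0]-cx)/f,-(uv[:,1]-cy)/f,-np.ones(len(uv))]@V[:3,:3]
    o=-V[:3,:3].T@V[:3,3]; return o+d*((z-o[2])/d[:,2])[:,None]
def fit(c,model,uv,x0):
    """pose x,y,yaw of planar-resting model points seen at uv"""
    model=np.array(model,float); uv=np.array(uv,float)
    def w(p):
        s,k=np.sin(p[2]),np.cos(p[2]); return np.c_[p[0]+k*model[:,0]-s*model[:,1],p[1]+s*model[:,0]+k*model[:,1],model[:,2]]
    r=least_squares(lambda p:(proj(c,w(p))-uv).ravel(),x0)
    return r.x, r.fun.reshape(-1,2)
def snap(name,path):
    o=monitor.get_obs(); im=eyes.read_camera(name); cv2.imwrite(path,im); return o,im
def box(a,b,z,cx=0): return [(cx+a/2,b/2,z),(cx+a/2,-b/2,z),(cx-a/2,-b/2,z),(cx-a/2,b/2,z)]
E
python3 - <<'E'
from h import *
c=cam("scene"); A=lambda l:np.array(l)/4+[65,200]-.375; B=lambda l:np.array(l)/4+[225,90]-.375
def go(n,m,uv):
    p=unproj(c,uv,m[0][2]); ctr=p[:,:2].mean(0)
    best=min((fit(c,m,uv,[*ctr,a]) for a in (0,1.57,3.14,-1.57)),key=lambda r:(r[1]**2).sum()); print(n,best[0],"res",np.abs(best[1]).max())
go("mboard",box(190,120,6) if 0 else [tuple(np.array(q)/1000) for q in box(190,120,6)],A([(422,30),(587,96),(432,360),(256,283)]))
mm=lambda l:[tuple(np.array(q)/1000) for q in l]
go("pboard",mm(box(180,80,6)[:2]+box(180,80,6)[3:]),A([(671,273),(788,330),(504,545)]))
go("bboard",mm(box(130,86,6)),B([(544,29),(628,91),(517,184),(430,120)])[[1,2,3,0]])
go("tboard",mm(box(94,94,6)),B([(78,391),(208,432),(160,551),(22,507)]))
go("block",mm(box(100,56,36)+[(-50,-28,0),(-50,28,0)]),B([(272,116),(332,152),(252,239),(189,205),(252,265),(189,232)]))
go("mallet",mm(box(50,90,45,55)+[(-80,13,33.5),(-80,-13,33.5)]),B([(488,223),(612,256),(595,317),(465,283),(470,434),(508,440)]))
print("tin",unproj(c,[(310,243)],.028)); print("plane knob",unproj(c,A([(267,465)]),.040), "rear end", unproj(c,[(84,358)],.015))
E
```

```text
mboard [ 0.4339 -0.2132  1.8994] res 0.504660102049229
pboard [ 0.6444 -0.2299 -4.4473] res 0.5584364520422014
bboard [ 0.51    0.4324 -0.2003] res 10.876162986412709
tboard [0.5042 0.0015 1.9649] res 0.752282077008033
block [0.4269 0.2287 1.6741] res 1.76545181272121
mallet [0.6424 0.2362 1.9788] res 1.4169964907613632
tin [[0.6826 0.0098 0.028 ]]
plane knob [[ 0.5152 -0.3846  0.04  ]] rear end [[ 0.5024 -0.506   0.015 ]]
```

```bash
cat >> h.py <<'E'
def goto(x,y,z,yaw):
    """tool turn (nearest of half turns, listed) then shift in the turned tool's axes"""
    o=monitor.get_obs(); w,a,b,c=o["tool_rot"]; M=R.from_quat([a,b,c,w]).as_matrix(); cur=np.arctan2(M[1,0],M[0,0])
    d=(yaw-cur+np.pi/2)%np.pi-np.pi/2
    M2=M@R.from_rotvec([0,0,-d]).as_matrix()
    print("t %.1f pos"%o["t"],o["eef_pos"],"tilt",M[2,:2],"q7 %.2f"%o["q"][6],"turn %.3f"%-d,"then shift",M2.T@(np.array([x,y,z])-o["eef_pos"]), "| unturned shift",M.T@(np.array([x,y,z])-o["eef_pos"]))
E
python3 - <<'E'
from h import *
c=cam("scene"); B=lambda l:np.array(l)/4+[225,90]-.375
print(fit(c,np.array(box(130,86,6))/1000,B([(544,29),(628,91),(517,184),(430,120)]),[.51,.43,.8]))
goto(.51,-.44,.13,1.47)
E
```

```text
(array([0.5114, 0.4326, 1.51  ]), array([[-0.4208,  0.2557],
       [ 0.8792, -0.1261],
       [ 0.1148,  0.051 ],
       [-0.579 , -0.2249]]))
t 0.2 pos [ 0.1967 -0.6455  0.2308] tilt [-0.     -0.0008] q7 -0.08 turn -1.174 then shift [0.2359 0.2911 0.1009] | unturned shift [ 0.3596 -0.1051  0.1009]
```

The rows are not in the units I measure in: shifts go in shares of 50 mm and turns go in shares of 60 degrees. I convert before sending: 0.032 m is 0.64, 0.026 m is 0.52, -0.147 rad / 1.0472 = -0.1404.

Call:
{"name": "jog_arm", "arguments": {"moves": "0 0 0 -0.1404 1\n0 0 0 -0.1404 1\n0 0 0 -0.1404 1\n0 0 0 -0.1404 1\n0 0 0 -0.1404 1\n0 0 0 -0.1404 1\n0 0 0 -0.1404 1\n0 0 0 -0.1404 1\n0.52 0.64 0.22 0 1\n0.52 0.64 0.22 0 1\n0.52 0.64 0.22 0 1\n0.52 0.64 0.22 0 1\n0.52 0.64 0.22 0 1\n0.52 0.64 0.22 0 1\n0.52 0.64 0.22 0 1\n0.52 0.64 0.22 0 1\n0.52 0.64 0.22 0 1\n0 0 0 0 1\n0 0 0 0 1", "squeeze": 60}}

```text
t: 2.15
eef_pos: [0.5073, -0.44, 0.1317]
tool_rot: [-0.001, 0.74, 0.672, 0.0]
contact_force: [-0.6, -0.7, 0.0]
gripper_width: 1.001
grasp_force: 0.0
```

```bash
python3 - <<'E'
from h import *
o,im=snap("wrist","pics/w1.png"); goto(.51,-.44,.13,1.47)
c=cam("wrist",o)
print(proj(c,[[.5152,-.3846,.04],[.51,-.434,.058]]))
E
```

```text
t 2.2 pos [ 0.506  -0.4418  0.1321] tilt [-0.0004 -0.0009] q7 0.37 turn 0.002 then shift [0.0022 0.0038 0.0021] | unturned shift [0.0021 0.0038 0.0021]
[[293.0424 149.8017]
 [292.5262 217.203 ]]
```

View pics/w1.png

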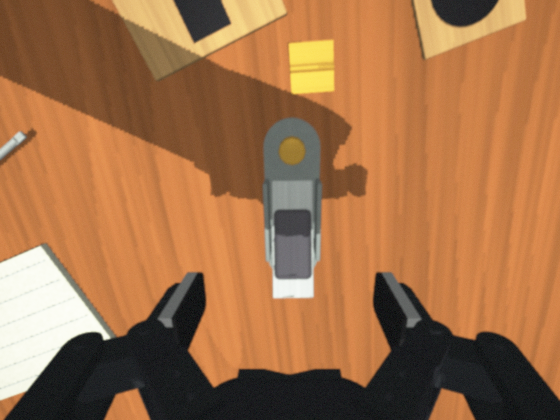

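The wrist view shows the plane nearly vertical in the image: knob (292,151), sole's front (291,118), cheek front corners (264,180) and (321,180).

```bash
python3 - <<'E'
from h import *
c=cam("wrist",monitor.get_obs())
r=fit(c,[(.05,0,.04),(.075,0,.02),(.025,.024,.042),(.025,-.024,.042)],[(292,151),(291.5,118),(264.5,181),(320.5,181)],[.51,-.43,1.47]); print(r)
x,y,a=r[0]; gx,gy=x-.01*np.cos(a),y-.01*np.sin(a); goto(gx,gy,.012,a)
E
```

```text
(array([ 0.5087, -0.4368,  1.4812]), array([[ 0.1076, -0.5739],
       [ 0.1854, -1.5357],
       [-1.9   ,  1.4646],
       [ 1.6052,  0.8839]]))
t 2.2 pos [ 0.506  -0.4418  0.1321] tilt [-0.0004 -0.0009] q7 0.37 turn -0.010 then shift [-0.0047  0.0024  0.1201] | unturned shift [-0.0047  0.0024  0.1201]
```

To row units: 0.04 m is 0.8, -0.03 m is -0.6, -0.01 rad / 1.0472 = -0.0095.

Call:
{"name": "jog_arm", "arguments": {"moves": "-0.1 0.048 0.4 -0.0095 1\n0 0 0.8 0 1\n0 0 0.8 0 1\n0 0 0.4 0 1\n0 0 0 0 1\n0 0 0 0 0\n0 0 0 0 0\n0 0 0 0 0\n0 0 0 0 0\n0 0 0 0 0\n0 0 0 0 0\n0 0 -0.6 0 0\n0 0 -0.6 0 0\n0 0 -0.4 0 0\n0 0 0 0 0\n0 0 0 0 0", "squeeze": 80}}

```text
t: 3.8
eef_pos: [0.5077, -0.4462, 0.0916]
tool_rot: [-0.0, 0.738, 0.675, -0.0]
contact_force: [0.0, -0.2, -5.9]
gripper_width: 0.548
grasp_force: 85.2
```

```bash
python3 - <<'E'
from h import *
p=np.array([.6444,-.2299]); a=-4.4473+2*np.pi; p=p-.0105*np.array([np.cos(a),np.sin(a)]); goto(*p,.10,a)
E
```

```text
t 3.8 pos [ 0.5077 -0.4462  0.0916] tilt [ 0.0003 -0.001 ] q7 0.37 turn -0.354 then shift [ 0.1624  0.1886 -0.0085] | unturned shift [ 0.2177  0.1206 -0.0085]
```

To row units: 0.0314 m is 0.628, 0.0271 m is 0.542, -0.118 rad / 1.0472 = -0.1127.

Call:
{"name": "jog_arm", "arguments": {"moves": "0 0 0 -0.1127 0\n0 0 0 -0.1127 0\n0 0 0 -0.1127 0\n0.542 0.628 0 0 0\n0.542 0.628 0 0 0\n0.542 0.628 0 0 0\n0.542 0.628 0 0 0\n0.542 0.628 0 0 0\n0.542 0.628 0 0 0\n0 0 0 0 0\n0 0 0 0 0"}}

```text
t: 4.9
eef_pos: [0.647, -0.2375, 0.0898]
tool_rot: [-0.002, 0.606, 0.796, -0.0]
contact_force: [-1.8, -0.8, -6.2]
gripper_width: 0.547
grasp_force: 85.3
```

```bash
python3 - <<'E'
from h import *
p=np.array([.6444,-.2299]); a=-4.4473+2*np.pi; p=p-.0100*np.array([np.cos(a),np.sin(a)]); goto(*p,.019,a)
# cross-check boards against first wrist view
o=dict(eef_pos=[.506,-.4418,.1321],tool_rot=[-.001,.74,.672,0]); c=cam("wrist",o)
print(unproj(c,[(156,79),(286,14),(425,58)],.006))
def cor(x,y,a,l,w): 
    return np.array([[x+np.cos(a)*u-np.sin(a)*v,y+np.sin(a)*u+np.cos(a)*v] for u,v,_ in box(l,w,0)])
print(cor(.4339,-.2132,1.8994,.19,.12)); print(cor(.5042,.0015,1.9649,.094,.094))
snap("wrist","pics/w2.png")
E
```

```text
t 4.9 pos [ 0.647  -0.2375  0.0898] tilt [ 0.0028 -0.0028] q7 0.31 turn 0.004 then shift [-0.0022 -0.0003  0.0708] | unturned shift [-0.0022 -0.0004  0.0708]
[[ 0.4055 -0.3214  0.006 ]
 [ 0.5182 -0.2856  0.006 ]
 [ 0.628  -0.3273  0.006 ]]
[[ 0.3465 -0.1426]
 [ 0.46   -0.1039]
 [ 0.5213 -0.2838]
 [ 0.4078 -0.3225]]
[[ 0.4428  0.0268]
 [ 0.5295  0.0629]
 [ 0.5656 -0.0238]
 [ 0.4789 -0.0599]]
```

View pics/w2.png

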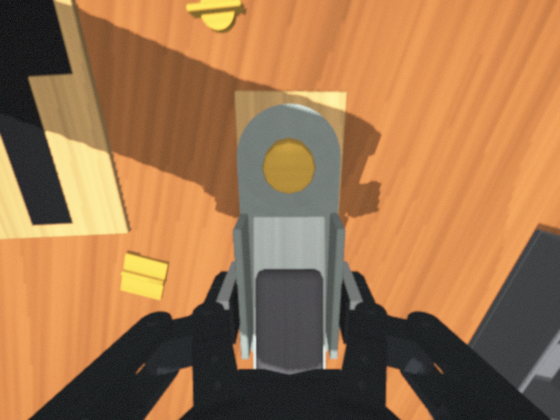

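The wrist view shows the held plane over its board, with the board's far corners at (236,92) and (346,92). I'll check those against my board pose.

```bash
python3 - <<'E'
from h import *
o=monitor.get_obs(); c=cam("wrist",o)
p=unproj(c,[(236,92),(346,92)],.006); print(p, np.linalg.norm(p[0]-p[1]))
x,y,a=.6444,-.2299,-4.4473+2*np.pi
Rm=np.array([[np.cos(a),-np.sin(a)],[np.sin(a),np.cos(a)]]); print([Rm@q+[x,y] for q in ([.09,.04],[.09,-.04],[-.09,.04])])
# held plane
print(fit(c,[(.05,0,.119),(.075,0,.099)],[(289,167),(289,104)],[.64,-.23,a])[0])
E
```

```text
[[ 0.5832 -0.1558  0.006 ]
 [ 0.659  -0.1352  0.006 ]] 0.07848762922022524
[array([ 0.5822, -0.1535]), array([ 0.6594, -0.1326]), array([ 0.6294, -0.3272])]
[ 0.6425 -0.227   1.8396]
```

To row units: 0.03 m is 0.6, -0.003 m is -0.06.

Call:
{"name": "jog_arm", "arguments": {"moves": "-0.06 0 0.4 0 0\n0 0 0.6 0 0\n0 0 0.28 0 0\n0 0 0.06 0 0\n0 0 0.04 0 0\n0 0 0.04 0 0\n0 0 0 0 0\n0 0 0 0 0"}}

```text
t: 5.75
eef_pos: [0.649, -0.2433, 0.0223]
tool_rot: [0.001, 0.607, 0.794, 0.0]
contact_force: [0.6, -1.0, -6.1]
gripper_width: 0.551
grasp_force: 85.0
```

```bash
python3 - <<'E'
from h import *
goto(.644+.00257,-.231-.0094,.0175,1.836)
E
```

```text
t 5.8 pos [ 0.649  -0.2433  0.0223] tilt [-0.0008  0.0013] q7 0.28 turn -0.000 then shift [ 0.0034 -0.0016  0.0048] | unturned shift [ 0.0034 -0.0016  0.0048]
```

To row units: 0.0034 m is 0.068, 0.002 m is 0.04.

Call:
{"name": "jog_arm", "arguments": {"moves": "0.068 -0.032 0 0 0\n0 0 0.04 0 0\n0 0 0.03 0 0\n0 0 0.03 0 0\n0 0 0 0 0\n0 0 0 0 0"}}

```text
t: 6.35
eef_pos: [0.6461, -0.2397, 0.0206]
tool_rot: [0.0, 0.607, 0.794, -0.0]
contact_force: [-12.9, 3.5, 23.7]
gripper_width: 0.546
grasp_force: 88.6
```

To row units: -0.04 m is -0.8, -0.03 m is -0.6.

Call:
{"name": "jog_arm", "arguments": {"moves": "0 0 -0.02 0 0.2\n0 0 -0.02 0 1\n0 0 0 0 1\n0 0 0 0 1\n0 0 0 0 1\n0 0 -0.6 0 1\n0 0 -0.8 0 1\n0 0 -0.8 0 1\n0 0 0 0 1"}}

```text
t: 7.25
eef_pos: [0.6501, -0.2411, 0.1349]
tool_rot: [0.005, 0.608, 0.794, 0.002]
contact_force: [0.1, -0.1, 0.5]
gripper_width: 0.996
grasp_force: 0.0
```

```bash
python3 - <<'E'
from h import *
goto(.6826,.0098,.13,1.836)
E
```

```text
t 7.2 pos [ 0.6501 -0.2411  0.1349] tilt [-0.0055  0.0093] q7 0.32 turn -0.001 then shift [0.2336 0.0971 0.0045] | unturned shift [0.2337 0.097  0.0045]
```

To row units: 0.033 m is 0.66, 0.0139 m is 0.278.

Call:
{"name": "jog_arm", "arguments": {"moves": "0.66 0.278 0 0 1\n0.66 0.278 0 0 1\n0.66 0.278 0 0 1\n0.66 0.278 0 0 1\n0.66 0.278 0 0 1\n0.66 0.278 0 0 1\n0.66 0.278 0 0 1\n0 0 0 0 1\n0 0 0 0 1\n0 0 0 0 1", "squeeze": 40}}

```text
t: 8.25
eef_pos: [0.6793, 0.0065, 0.1278]
tool_rot: [0.0, 0.608, 0.794, -0.001]
contact_force: [-0.3, -0.4, -0.4]
gripper_width: 0.997
grasp_force: 0.0
```

```bash
python3 - <<'E'
from h import *
o,im=snap("wrist","pics/w3.png"); goto(.6826,.0098,.13,1.836)
c=cam("wrist",o)
print(proj(c,[[.6826,.0098,.028]]))
E
```

```text
t 8.3 pos [0.6793 0.0061 0.1278] tilt [-0.001  -0.0009] q7 -0.06 turn -0.002 then shift [ 0.0027  0.0042 -0.0022] | unturned shift [ 0.0027  0.0042 -0.0022]
[[294.3123 211.2231]]
```

View pics/w3.png

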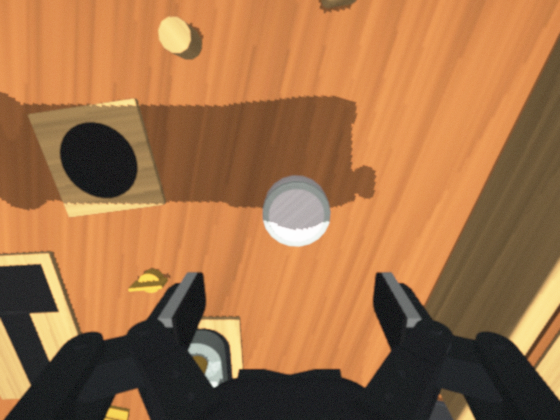

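Tin top centre is at about (296,214). The tin board's disc centre is at (98.5,160), and its board corners are at (136,100), (30,115), (68,216) and (162,203).

```bash
python3 - <<'E'
from h import *
o=monitor.get_obs(); c=cam("wrist",o)
t=unproj(c,[(296,214)],.028)[0]; print(t, unproj(c,[(98.5,160)],.006), unproj(c,[(136,100),(30,115),(68,216),(162,203)],.006).mean(0))
goto(t[0],t[1],.004,1.836)
E
```

```text
[0.6847 0.0073 0.028 ] [[0.5029 0.0035 0.006 ]] [0.5039 0.0024 0.006 ]
t 8.3 pos [0.6793 0.0061 0.1278] tilt [-0.001  -0.0009] q7 -0.06 turn -0.002 then shift [-0.0001  0.0056  0.1238] | unturned shift [-0.0001  0.0056  0.1238]
```

To row units: 0.04 m is 0.8, 0.02 m is 0.4.

Call:
{"name": "jog_arm", "arguments": {"moves": "0 0.112 0.4 0 1\n0 0 0.8 0 1\n0 0 0.8 0 1\n0 0 0.4 0 1\n0 0 0.14 0 1\n0 0 0 0 1\n0 0 0 0 1\n0 0 0 0 1"}}

```text
t: 9.1
eef_pos: [0.6861, 0.0096, 0.003]
tool_rot: [0.001, 0.608, 0.794, 0.001]
contact_force: [-0.8, -0.1, 0.4]
gripper_width: 1.004
grasp_force: 0.0
```

To row units: -0.03 m is -0.6, -0.02 m is -0.4.

Call:
{"name": "jog_arm", "arguments": {"moves": "-0.03 0 0.02 0 1\n0 0 0 0 0\n0 0 0 0 0\n0 0 0 0 0\n0 0 0 0 0\n0 0 0 0 0\n0 0 -0.4 0 0\n0 0 -0.6 0 0\n0 0 -0.4 0 0\n0 0 0 0 0\n0 0 0 0 0"}}

```text
t: 10.2
eef_pos: [0.6849, 0.0081, 0.0699]
tool_rot: [-0.0, 0.607, 0.794, -0.0]
contact_force: [0.0, -0.8, -2.2]
gripper_width: 0.688
grasp_force: 43.6
```

```bash
python3 - <<'E'
from h import *
goto(.5036,.0025,.072,1.836)
E
```

```text
t 10.2 pos [0.6849 0.0081 0.0699] tilt [-0.0001 -0.0003] q7 -0.08 turn -0.000 then shift [ 0.0422 -0.1764 -0.0021] | unturned shift [ 0.0421 -0.1764 -0.0021]
```

To row units: -0.0353 m is -0.706, 0.03 m is 0.6.

Call:
{"name": "jog_arm", "arguments": {"moves": "0.17 -0.706 0 0 0\n0.17 -0.706 0 0 0\n0.17 -0.706 0 0 0\n0.17 -0.706 0 0 0\n0.17 -0.706 0 0 0\n0 0 0.6 0 0\n0 0 0.4 0 0\n0 0 0.12 0 0\n0 0 0 0 0\n0 0 0 0 0\n0 0 0 0 0"}}

```text
t: 11.3
eef_pos: [0.5045, 0.0031, 0.0149]
tool_rot: [0.0, 0.608, 0.794, 0.0]
contact_force: [-0.9, 0.2, -1.7]
gripper_width: 0.688
grasp_force: 43.8
```

```bash
python3 - <<'E'
from h import *
goto(.5035,.0030,.007,1.836)
E
```

```text
t 11.3 pos [0.5045 0.0031 0.0149] tilt [-0.0002  0.0013] q7 -0.21 turn -0.000 then shift [ 0.0002 -0.001   0.0079] | unturned shift [ 0.0002 -0.001   0.0079]
```

To row units: 0.003 m is 0.06, 0.002 m is 0.04.

Call:
{"name": "jog_arm", "arguments": {"moves": "0 -0.02 0.06 0 0\n0 0 0.04 0 0\n0 0 0.02 0 0\n0 0 0.02 0 0\n0 0 0 0 0\n0 0 0 0 0"}}

```text
t: 11.9
eef_pos: [0.5028, 0.0027, 0.0073]
tool_rot: [0.0, 0.608, 0.794, 0.0]
contact_force: [-0.7, 0.5, -1.2]
gripper_width: 0.689
grasp_force: 43.8
```

Nearly touching; one more millimetre, then release and rise.

To row units: 0.001 m is 0.02.

Call:
{"name": "jog_arm", "arguments": {"moves": "0 0 0.02 0 0\n0 0 0.02 0 0\n0 0 0 0 0\n0 0 0 0 0"}}

```text
t: 12.3
eef_pos: [0.5029, 0.0027, 0.0069]
tool_rot: [0.001, 0.607, 0.794, -0.0]
contact_force: [-6.5, -1.2, 19.6]
gripper_width: 0.688
grasp_force: 45.9
```

Call:
{"name": "jog_arm", "arguments": {"moves": "0 0 0 0 0.8\n0 0 0 0 1\n0 0 0 0 1\n0 0 0 0 1\n0 0 -0.6 0 1\n0 0 -0.8 0 1\n0 0 -1 0 1\n0 0 0 0 1\n0 0 0 0 1"}}

```text
t: 13.2
eef_pos: [0.5036, 0.0025, 0.1265]
tool_rot: [0.001, 0.608, 0.794, 0.001]
contact_force: [-0.1, -0.6, -0.5]
gripper_width: 0.998
grasp_force: 0.0
```

```bash
python3 - <<'E'
from h import *
goto(.6424,.2362,.14,1.9788); goto(.4269,.2287,.15,1.6741)
E
```

```text
t 13.2 pos [0.5036 0.0025 0.1265] tilt [-0.0011  0.0027] q7 -0.09 turn -0.143 then shift [ 0.1594  0.2202 -0.0132] | unturned shift [ 0.1893  0.1951 -0.0132]
t 13.2 pos [0.5036 0.0025 0.1265] tilt [-0.0011  0.0027] q7 -0.09 turn 0.161 then shift [ 0.2329 -0.0529 -0.0238] | unturned shift [ 0.2384 -0.0148 -0.0238]
```

To row units: 0.033 m is 0.66, -0.0075 m is -0.15, 0.08 rad / 1.0472 = 0.0764.

Call:
{"name": "jog_arm", "arguments": {"moves": "0 0 0 0.0764 1\n0 0 0 0.0764 1\n0.66 -0.15 -0.06 0 1\n0.66 -0.15 -0.06 0 1\n0.66 -0.15 -0.06 0 1\n0.66 -0.15 -0.06 0 1\n0.66 -0.15 -0.06 0 1\n0.66 -0.15 -0.06 0 1\n0.66 -0.15 -0.06 0 1\n0 0 0 0 1\n0 0 0 0 1\n0 0 0 0 1"}}

```text
t: 14.4
eef_pos: [0.4261, 0.2253, 0.1452]
tool_rot: [-0.0, 0.67, 0.743, -0.001]
contact_force: [0.1, 0.1, -0.2]
gripper_width: 0.996
grasp_force: 0.0
```

```bash
python3 - <<'E'
from h import *
o,im=snap("wrist","pics/w4.png"); goto(.4269,.2287,.15,1.6741)
E
```

```text
t 14.4 pos [0.4264 0.2252 0.1454] tilt [-0.0012 -0.0016] q7 -0.73 turn -0.000 then shift [ 0.0034  0.0009 -0.0046] | unturned shift [ 0.0034  0.0009 -0.0046]
```

View pics/w4.png

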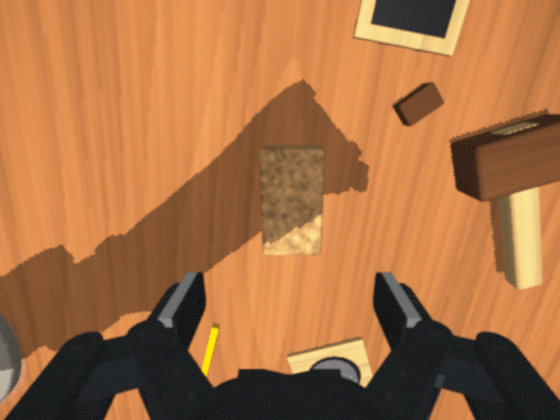

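The block's top corners are about (261,148), (324,148), (321,255) and (264,255). The block board's near corners are at (354,38) and (453,55).

```bash
python3 - <<'E'
from h import *
o=monitor.get_obs(); c=cam("wrist",o)
r=fit(c,np.array(box(100,56,36))/1000,[(261,148),(324,148),(321.5,255),(264,255)],[.427,.229,1.674]); print(r)
print(unproj(c,[(354,38),(453,55)],.006))
a=1.51;Rm=np.array([[np.cos(a),-np.sin(a)],[np.sin(a),np.cos(a)]]); print([Rm@q+[.5114,.4326] for q in ([-.065,.043],[-.065,-.043])])
x,y,a=r[0]; goto(x,y,.012,a)
E
```

```text
(array([0.4283, 0.2305, 1.678 ]), array([[-1.7388,  0.2768],
       [ 1.8738, -0.0426],
       [ 0.597 , -0.1468],
       [-0.7528,  0.0642]]))
[[0.4653 0.3723 0.006 ]
 [0.5515 0.3684 0.006 ]]
[array([0.4645, 0.3703]), array([0.5504, 0.3651])]
t 14.4 pos [0.4264 0.2252 0.1454] tilt [-0.0012 -0.0016] q7 -0.73 turn -0.004 then shift [0.0052 0.0027 0.1334] | unturned shift [0.0052 0.0027 0.1334]
```

To row units: 0.04 m is 0.8, 0.03 m is 0.6.

Call:
{"name": "jog_arm", "arguments": {"moves": "0.1 0.054 0.4 0 1\n0 0 0.8 0 1\n0 0 0.8 0 1\n0 0 0.6 0 1\n0 0 0.08 0 1\n0 0 0 0 1\n0 0 0 0 1\n0 0 0 0 1"}}

```text
t: 15.25
eef_pos: [0.4297, 0.2326, 0.0138]
tool_rot: [0.001, 0.669, 0.743, 0.001]
contact_force: [0.4, 0.5, -0.1]
gripper_width: 1.001
grasp_force: 0.0
```

```bash
python3 - <<'E'
from h import *
goto(.4283,.2305,.012,1.678)
E
```

```text
t 15.2 pos [0.4297 0.2326 0.0138] tilt [0.001  0.0028] q7 -0.91 turn -0.003 then shift [-0.0019 -0.0016  0.0018] | unturned shift [-0.0019 -0.0016  0.0018]
```

To row units: -0.03 m is -0.6, -0.02 m is -0.4.

Call:
{"name": "jog_arm", "arguments": {"moves": "-0.04 -0.02 0.04 0 1\n0 0 0 0 0\n0 0 0 0 0\n0 0 0 0 0\n0 0 0 0 0\n0 0 0 0 0\n0 0 -0.4 0 0\n0 0 -0.6 0 0\n0 0 -0.6 0 0\n0 0 0 0 0\n0 0 0 0 0"}}

```text
t: 16.35
eef_pos: [0.428, 0.23, 0.0906]
tool_rot: [0.0, 0.669, 0.743, 0.001]
contact_force: [0.0, 0.3, -0.6]
gripper_width: 0.648
grasp_force: 43.1
```

```bash
python3 - <<'E'
from h import *
goto(.512,.434,.09,1.52)
E
```

```text
t 16.4 pos [0.428  0.23   0.0906] tilt [0.0002 0.0013] q7 -0.81 turn 0.155 then shift [0.208  0.0735 0.0008] | unturned shift [0.1941 0.1048 0.0008]
```

To row units: 0.0347 m is 0.694, 0.03 m is 0.6, 0.078 rad / 1.0472 = 0.0745.

Call:
{"name": "jog_arm", "arguments": {"moves": "0 0 0 0.0745 0\n0 0 0 0.0735 0\n0.694 0.245 0 0 0\n0.694 0.245 0 0 0\n0.694 0.245 0 0 0\n0.694 0.245 0 0 0\n0.694 0.245 0 0 0\n0.694 0.245 0 0 0\n0 0 0.6 0 0\n0 0 0.6 0 0\n0 0 0.16 0 0\n0 0 0 0 0\n0 0 0 0 0\n0 0 0 0 0"}}

```text
t: 17.75
eef_pos: [0.5122, 0.4347, 0.0233]
tool_rot: [0.0, 0.725, 0.689, 0.001]
contact_force: [0.5, 0.9, 0.1]
gripper_width: 0.645
grasp_force: 43.2
```

```bash
python3 - <<'E'
from h import *
goto(.512,.434,.019,1.52)
E
```

```text
t 17.8 pos [0.5122 0.4347 0.0233] tilt [0.0012 0.0013] q7 -1.15 turn 0.001 then shift [-0.0007 -0.0001  0.0043] | unturned shift [-0.0007 -0.0001  0.0043]
```

To row units: 0.003 m is 0.06, 0.001 m is 0.02.

Call:
{"name": "jog_arm", "arguments": {"moves": "0 0 0.06 0 0\n0 0 0.02 0 0\n0 0 0.02 0 0\n0 0 0.02 0 0\n0 0 0 0 0\n0 0 0 0 0"}}

```text
t: 18.35
eef_pos: [0.5116, 0.4343, 0.0168]
tool_rot: [0.0, 0.725, 0.689, 0.0]
contact_force: [-1.3, -1.5, 5.2]
gripper_width: 0.648
grasp_force: 43.9
```

Contact. Release, rise, and work out the move to the mallet.

To row units: -0.05 m is -1, -0.03 m is -0.6.

Call:
{"name": "jog_arm", "arguments": {"moves": "0 0 0 0 0.8\n0 0 0 0 1\n0 0 0 0 1\n0 0 0 0 1\n0 0 -0.6 0 1\n0 0 -1 0 1\n0 0 -1 0 1\n0 0 0 0 1\n0 0 0 0 1"}}

```text
t: 19.25
eef_pos: [0.5122, 0.435, 0.148]
tool_rot: [0.0, 0.725, 0.689, 0.002]
contact_force: [-0.4, -0.7, -0.9]
gripper_width: 0.998
grasp_force: 0.0
```

```bash
python3 - <<'E'
from h import *
goto(.6424,.2362,.15,1.9788)
E
```

```text
t 19.2 pos [0.5122 0.435  0.148 ] tilt [0.0022 0.0025] q7 -1.09 turn -0.458 then shift [-0.2341  0.0406 -0.002 ] | unturned shift [-0.192  0.14  -0.002]
```

To row units: -0.039 m is -0.78, 0.0068 m is 0.136, -0.1145 rad / 1.0472 = -0.1093.

Call:
{"name": "jog_arm", "arguments": {"moves": "0 0 0 -0.1093 1\n0 0 0 -0.1093 1\n0 0 0 -0.1093 1\n0 0 0 -0.1093 1\n-0.78 0.136 0 0 1\n-0.78 0.136 0 0 1\n-0.78 0.136 0 0 1\n-0.78 0.136 0 0 1\n-0.78 0.136 0 0 1\n-0.78 0.136 0 0 1\n0 0 0 0 1\n0 0 0 0 1\n0 0 0 0 1"}}

```text
t: 20.55
eef_pos: [0.6403, 0.237, 0.1451]
tool_rot: [-0.001, 0.548, 0.836, -0.0]
contact_force: [-0.4, 0.2, 0.1]
gripper_width: 0.998
grasp_force: 0.0
```

```bash
python3 - <<'E'
from h import *
o,im=snap("wrist","pics/w5.png"); goto(.6424,.2362,.15,1.9788)
E
```

```text
t 20.6 pos [0.6403 0.2375 0.1455] tilt [ 0.0012 -0.0014] q7 -0.31 turn 0.003 then shift [-0.002   0.0014 -0.0045] | unturned shift [-0.002   0.0014 -0.0045]
```

View pics/w5.png

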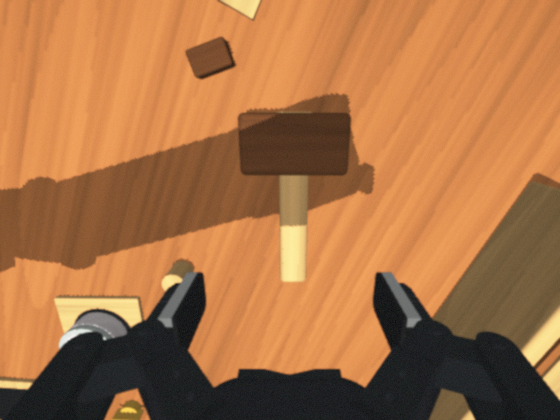

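Mallet head's top corners are at about (239,115), (350,113), (347,175) and (242,175), and the handle's end is at (281,281) and (305,281).

```bash
python3 - <<'E'
from h import *
o=monitor.get_obs(); c=cam("wrist",o)
r=fit(c,np.array(box(50,90,45,55)+[(-80,13,33.5),(-80,-13,33.5)])/1000,[(239.5,114),(350,113),(347.5,175),(242,175),(281,281),(305,281)],[.642,.236,1.979]); print(r)
x,y,a=r[0]; goto(x,y,.008,a)
E
```

```text
(array([0.6423, 0.2426, 1.9796]), array([[-2.2732, -1.6827],
       [ 2.395 , -0.5337],
       [ 0.6509,  0.6143],
       [-1.4379,  0.446 ],
       [-0.6875,  1.2901],
       [ 1.46  ,  1.343 ]]))
t 20.6 pos [0.6403 0.2375 0.1455] tilt [ 0.0012 -0.0014] q7 -0.31 turn 0.002 then shift [0.0037 0.0041 0.1375] | unturned shift [0.0037 0.0041 0.1375]
```

To row units: 0.04 m is 0.8, 0.009 m is 0.18.

```bash
python3 - <<'E'
from h import *
a=1.9796; goto(.6423+.01*np.cos(a),.241+.01*np.sin(a),.003,a)
E
```

```text
t 20.6 pos [0.6403 0.2375 0.1455] tilt [ 0.0012 -0.0014] q7 -0.31 turn 0.002 then shift [0.0122 0.0034 0.1425] | unturned shift [0.0122 0.0034 0.1425]
```

Call:
{"name": "jog_arm", "arguments": {"moves": "0.24 0.072 0.4 0 1\n0 0 0.8 0 1\n0 0 0.8 0 1\n0 0 0.6 0 1\n0 0 0.18 0 1\n0 0 0 0 1\n0 0 0 0 1\n0 0 0 0 1"}}

```text
t: 21.4
eef_pos: [0.6416, 0.2493, 0.0094]
tool_rot: [0.001, 0.549, 0.836, 0.002]
contact_force: [0.0, -0.2, 0.8]
gripper_width: 1.003
grasp_force: 0.0
```

```bash
python3 - <<'E'
from h import *
a=1.9796; goto(.6423+.01*np.cos(a),.241+.01*np.sin(a),.003,a)
E
```

```text
t 21.4 pos [0.6416 0.2493 0.0094] tilt [0.0003 0.0034] q7 -0.40 turn -0.001 then shift [ 0.0021 -0.0027  0.0064] | unturned shift [ 0.0021 -0.0027  0.0064]
```

To row units: 0.004 m is 0.08, -0.0027 m is -0.054.

Call:
{"name": "jog_arm", "arguments": {"moves": "0.04 -0.054 0.08 0 1\n0 0 0 0 1\n0 0 0 0 1", "squeeze": 110}}

```text
t: 21.7
eef_pos: [0.6371, 0.2489, 0.0037]
tool_rot: [0.0, 0.549, 0.836, 0.0]
contact_force: [0.8, -0.4, 0.8]
gripper_width: 0.997
grasp_force: 0.0
```

Call:
{"name": "jog_arm", "arguments": {"moves": "0 0 0 0 0\n0 0 0 0 0\n0 0 0 0 0\n0 0 0 0 0\n0 0 0 0 0\n0 0 0 0 0\n0 0 0 0 0\n0 0 0 0 0"}}

```text
t: 22.5
eef_pos: [0.6374, 0.2491, 0.0037]
tool_rot: [0.0, 0.549, 0.836, 0.0]
contact_force: [0.1, -0.5, 4.5]
gripper_width: 0.282
grasp_force: 107.6
```

Call:
{"name": "jog_arm", "arguments": {"moves": "0 0 -0.4 0 0\n0 0 -0.6 0 0\n0 0 -0.6 0 0\n0 0 0 0 0\n0 0 0 0 0"}}

```text
t: 23.0
eef_pos: [0.6372, 0.2489, 0.0843]
tool_rot: [0.0, 0.549, 0.836, 0.0]
contact_force: [-0.3, -0.5, -3.1]
gripper_width: 0.285
grasp_force: 108.0
```

```bash
python3 - <<'E'
from h import *
a=1.8994; x,y=.4335,-.2135; goto(x+.01*np.cos(a),y+.01*np.sin(a),.085,a)
snap("wrist","pics/w6.png")
E
```

```text
t 23.0 pos [0.6372 0.2489 0.0843] tilt [-0.0003  0.0011] q7 -0.37 turn 0.079 then shift [-0.3619 -0.342  -0.001 ] | unturned shift [-0.3337 -0.3697 -0.001 ]
```

View pics/w6.png

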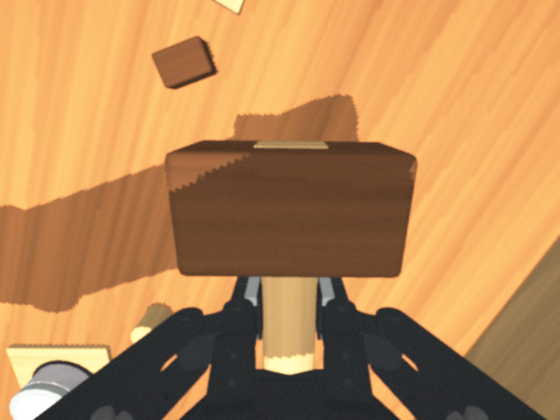

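```bash
python3 - <<'E'
from h import *
o=monitor.get_obs(); f,cx,cy,V=cam("wrist",o)
i=eyes.camera_info("wrist"); c=(f,cx,cy,np.linalg.inv(np.array(i["hand_eye"])))
# tool coords: x along mallet, z down; tool z of underside u, pitch b about grip point
h=np.array(box(.05,.09,.045,.055))
uv=np.array([(167,155),(415,155),(401,277),(183,274)],float)
def pts(p):
    dx,dz,b,dy,w=p; q=h-[.0,0,.0225]
    x=q[:,0]*np.cos(b)-q[:,2]*np.sin(b)+dx; z=-(q[:,0]*np.sin(b)+q[:,2]*np.cos(b))+dz
    return np.c_[x,dy-q[:,1]+w*q[:,0],z]
r=least_squares(lambda p:np.r_[(proj(c,pts(p))-uv).ravel(),(p[1]+.019)*2000],[-.01,-.019,0,0,0]); print(r.x,r.fun)
E
```

```text
[-0.0112 -0.0179 -0.0763  0.0012 -0.0092] [ 1.0024 -1.7176 -1.0038 -1.8755  1.086   0.756  -1.0851  3.8455  2.1931]
```

To row units: -0.0278 m is -0.556, -0.0263 m is -0.526, 0.079 rad / 1.0472 = 0.0754.

Call:
{"name": "jog_arm", "arguments": {"moves": "0 0 0 0.0754 0\n-0.556 -0.526 0 0 0\n-0.556 -0.526 0 0 0\n-0.556 -0.526 0 0 0\n-0.556 -0.526 0 0 0\n-0.556 -0.526 0 0 0\n-0.556 -0.526 0 0 0\n-0.556 -0.526 0 0 0\n-0.556 -0.526 0 0 0\n-0.556 -0.526 0 0 0\n-0.556 -0.526 0 0 0\n-0.556 -0.526 0 0 0\n-0.556 -0.526 0 0 0\n-0.556 -0.526 0 0 0\n0 0 0 0 0\n0 0 0 0 0\n0 0 0 0 0"}}

```text
t: 24.75
eef_pos: [0.4304, -0.2023, 0.0828]
tool_rot: [-0.001, 0.581, 0.814, 0.0]
contact_force: [0.8, 0.8, -2.5]
gripper_width: 0.288
grasp_force: 108.3
```

```bash
python3 - <<'E'
from h import *
a=1.8994; x,y=.4326,-.2133; goto(x+.0105*np.cos(a),y+.0105*np.sin(a),.02,a)
E
```

```text
t 24.8 pos [ 0.4304 -0.2023  0.0828] tilt [ 0.0013 -0.0002] q7 0.34 turn 0.002 then shift [-0.0007 -0.0014  0.0628] | unturned shift [-0.0007 -0.0014  0.0628]
```

To row units: 0.03 m is 0.6, 0.025 m is 0.5.

Call:
{"name": "jog_arm", "arguments": {"moves": "-0.014 -0.028 0.6 0 0\n0 0 0.5 0 0\n0 0 0.16 0 0\n0 0 0 0 0\n0 0 0 0 0\n0 0 0 0 0"}}

```text
t: 25.35
eef_pos: [0.4302, -0.2046, 0.0213]
tool_rot: [0.001, 0.582, 0.813, 0.0]
contact_force: [0.4, -0.1, -2.2]
gripper_width: 0.288
grasp_force: 108.3
```

```bash
python3 - <<'E'
from h import *
a=1.8994; x,y=.4326,-.2133; goto(x+.0105*np.cos(a),y+.0105*np.sin(a),.0097,a)
E
```

```text
t 25.4 pos [ 0.4302 -0.2046  0.0213] tilt [-0.0012  0.0015] q7 0.26 turn 0.001 then shift [ 0.0016 -0.0006  0.0116] | unturned shift [ 0.0016 -0.0005  0.0116]
```

The rows are not in the units I measure in: shifts go in shares of 50 mm and turns go in shares of 60 degrees. I convert before sending: 0.003 m is 0.06, 0.002 m is 0.04.

Call:
{"name": "jog_arm", "arguments": {"moves": "0.03 -0.01 0.06 0 0\n0 0 0.04 0 0\n0 0 0.02 0 0\n0 0 0 0 0\n0 0 0 0 0", "squeeze": 60}}

```text
t: 25.85
eef_pos: [0.4282, -0.2035, 0.0143]
tool_rot: [0.0, 0.582, 0.813, 0.0]
contact_force: [-0.8, -0.3, -2.1]
gripper_width: 0.286
grasp_force: 108.3
```

Call:
{"name": "jog_arm", "arguments": {"moves": "0 0 0.02 0 0\n0 0 0.02 0 0\n0 0 0.02 0 0\n0 0 0 0 0\n0 0 0 0 0", "squeeze": 40}}

```text
t: 26.35
eef_pos: [0.4282, -0.2034, 0.0113]
tool_rot: [-0.0, 0.582, 0.813, -0.0]
contact_force: [0.1, -0.4, -2.9]
gripper_width: 0.281
grasp_force: 108.3
```

To row units: 0.001 m is 0.02, 0.0005 m is 0.01.

Call:
{"name": "jog_arm", "arguments": {"moves": "0 0 0.02 0 0\n0 0 0.01 0 0\n0 0 0 0 0\n0 0 0 0 0"}}

```text
t: 26.75
eef_pos: [0.4282, -0.2034, 0.0098]
tool_rot: [-0.0, 0.582, 0.813, -0.0]
contact_force: [-0.2, -0.3, -2.0]
gripper_width: 0.283
grasp_force: 108.3
```

Call:
{"name": "jog_arm", "arguments": {"moves": "0 0 0.01 0 0\n0 0 0 0 0\n0 0 0 0 0"}}

```text
t: 27.05
eef_pos: [0.4283, -0.2035, 0.0095]
tool_rot: [0.0, 0.582, 0.813, -0.0]
contact_force: [-1.6, 0.7, 4.5]
gripper_width: 0.286
grasp_force: 109.3
```

Contact. Release, rise clear, move off and check.

To row units: -0.05 m is -1, -0.04 m is -0.8.

Call:
{"name": "jog_arm", "arguments": {"moves": "0 0 0 0 0.5\n0 0 0 0 1\n0 0 0 0 1\n0 0 0 0 1\n0 0 -0.6 0 1\n0 0 -1 0 1\n0 0 -1 0 1\n-0.8 0 -0.2 0 1\n-0.8 0 -0.2 0 1\n-0.8 0 -0.2 0 1\n0 0 0 0 1\n0 0 0 0 1"}}

```text
t: 28.25
eef_pos: [0.4668, -0.3174, 0.169]
tool_rot: [-0.0, 0.582, 0.813, 0.0]
contact_force: [-0.1, 0.2, 0.2]
gripper_width: 1.002
grasp_force: 0.0
```

```bash
python3 - <<'E'
from h import *
o,w=snap("wrist","pics/w7.png"); _,s=snap("scene","pics/s7.png"); print(o["eef_pos"],o["tool_rot"])
a=cv2.resize(s[90:370,120:400],(560,560)); b=w[:,:]
cv2.imwrite("pics/s7c.png",a)
E
```

```text
[ 0.4668 -0.3174  0.169 ] [-0.0002  0.5825  0.8129  0.0002]
```

View pics/s7c.png

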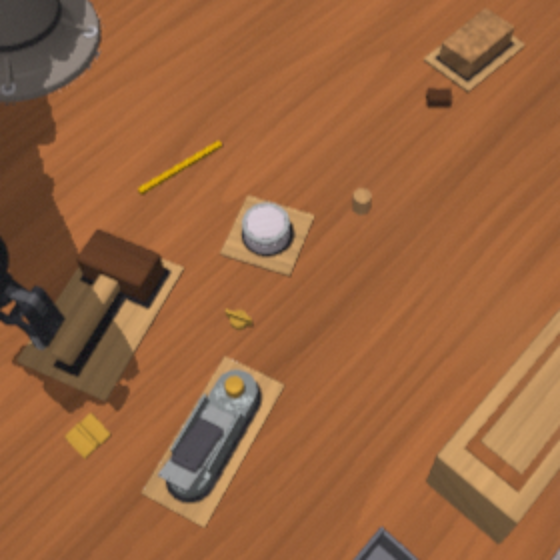

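View pics/w7.png

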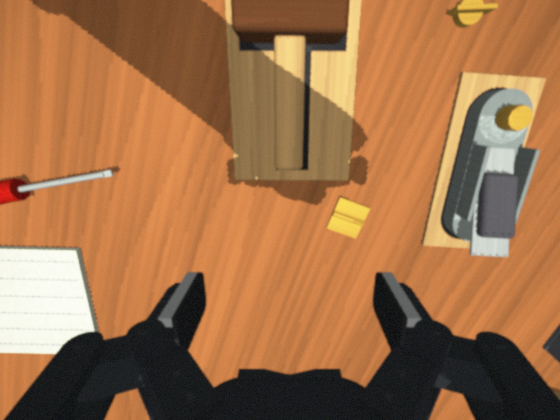

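Both views show every tool upright on its board. As a numeric check, in the wrist view the handle's end is at (275,170) and (303,170), its board's corners at (231,180) and (350,180), the plane's knob at (515,118), and the plane board's corners at (463,73), (545,78) and (425,245). In the scene crop the tin top is at (267,224), and the block's top corners are (485,12), (514,30), (470,76) and (441,58).

```bash
python3 - <<'E'
from h import *
o=monitor.get_obs(); c=cam("wrist",o); s=cam("scene"); S=lambda l:np.array(l)/2+[120,90]-.25
d=lambda p,x,y,a:np.array([[np.cos(a),np.sin(a)],[-np.sin(a),np.cos(a)]])@(p[:2]-[x,y])
b=unproj(c,[(231,180),(350,180)],.006).mean(0); h=unproj(c,[(275,170.5),(303,170.5)],.0395).mean(0)
print("handle end in board frame, want -.08,0:", d(h,b[0],b[1],1.8994)-[.095,0])
pb=fit(c,np.array(box(180,80,6))[[0,1,3]]/1000,[(463,73),(545,78),(425,245)],[.644,-.23,1.836]); print("pboard",pb[0],np.abs(pb[1]).max())
print("knob want .05,0:",d(unproj(c,[(515,118)],.046)[0],*pb[0]))
print("knob scene:",d(unproj(s,S([(234,383)]),.046)[0],.644,-.231,1.836))
print("tin",unproj(s,S([(267,222)]),.034)[0]-[.5036,.0025,0])
print("block",fit(s,np.array(box(100,56,42))/1000,S([(485,12),(514,30),(470,76),(441,58)]),[.51,.43,1.5])[0])
m=unproj(s,S([(99,232),(167,265),(148,297),(80,262)]),.051).mean(0); print("head want .055,0",d(m,.4333,-.2133,1.8994))
E
```

```text
handle end in board frame, want -.08,0: [-0.0785  0.0015]
pboard [ 0.6451 -0.2258  1.8505] 1.3972790866564253
knob want .05,0: [0.0519 0.0075]
knob scene: [0.0536 0.0021]
tin [-0.0003 -0.0007  0.034 ]
block [0.5207 0.4171 1.594 ]
head want .055,0 [ 0.0501 -0.0088]
```

The block and head readings off that coarse crop don't agree with the placing. I'll take better views: wrist over the plane, plus enlarged scene crops of the mallet and block.

To row units: 0.033 m is 0.66, 0.03 m is 0.6, 0.065 rad / 1.0472 = 0.0621.

```bash
python3 - <<'E'
from h import *
goto(.652,-.255,.16,1.836)
E
```

```text
t 28.4 pos [ 0.4665 -0.3155  0.1687] tilt [ 0.0015 -0.0007] q7 0.59 turn 0.065 then shift [0.0097 0.1949 0.0085] | unturned shift [-0.003   0.1951  0.0085]
```

Call:
{"name": "jog_arm", "arguments": {"moves": "0 0 0 0.0621 1\n0.01 0.66 0 0 1\n0.01 0.66 0 0 1\n0.01 0.66 0 0 1\n0.01 0.66 0 0 1\n0.01 0.66 0 0 1\n0.01 0.6 0 0 1\n0 0 0 0 1\n0 0 0 0 1\n0 0 0 0 1"}}

```text
t: 29.35
eef_pos: [0.6531, -0.2632, 0.1689]
tool_rot: [-0.001, 0.608, 0.794, -0.001]
contact_force: [-0.6, 0.3, 0.2]
gripper_width: 1.002
grasp_force: 0.0
```

```bash
python3 - <<'E'
from h import *
o,w=snap("wrist","pics/w8.png"); _,s=snap("scene","pics/s8.png"); print(o["eef_pos"],o["tool_rot"])
k=cv2.INTER_CUBIC; up=lambda i,x,y,ww,hh,f:cv2.resize(i[y:y+hh,x:x+ww],None,fx=f,fy=f,interpolation=k)
C=np.zeros((600,800,3),np.uint8)
C[:300,:400]=up(s,130,190,100,75,4); C[300:,:400]=up(s,325,85,66+1,50,6)[:300,:400]
a=up(w,190,60,200,300,2); C[:,400:]=a
cv2.imwrite("pics/c8.png",C)
E
```

```text
[ 0.6531 -0.2632  0.1689] [-0.0006  0.6078  0.7941 -0.0006]
```

View pics/c8.png

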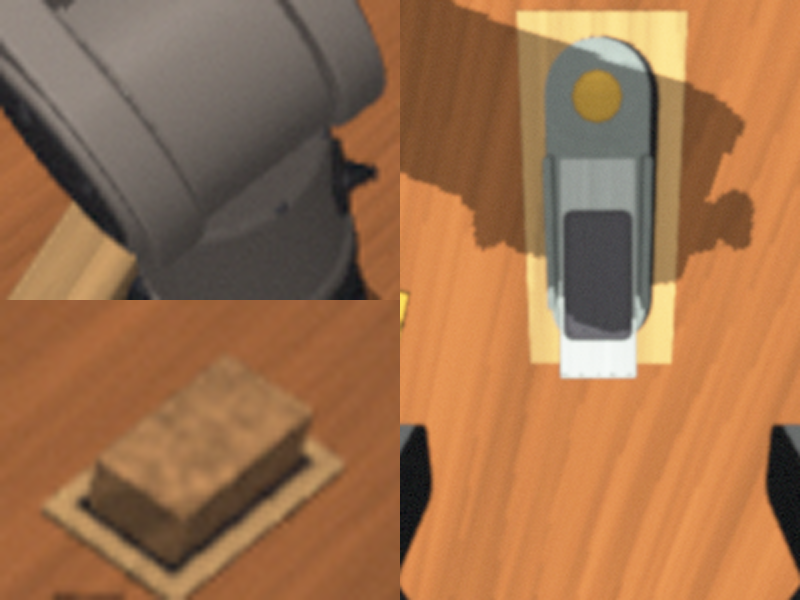

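The plane sits centred on its board: sole 546–657 against board 521–684 at the knob row. The block stands inside its outline with an even dark margin. The mallet's handle end was measured within about 2 mm, and its head is symmetric on its outline in the last wrist view. I'm handing in.

```bash
python3 -c "
from station import bot; print(bot.hand_in())"
```

```text
the job is handed in; nothing more can be done
None
```

All four tools were set down upright on their own boards and the job was handed in at about 30 s on the robot's clock; the hand-in returned no verdict, and my last camera checks agreed with the placings except for one rough reading of the mallet's head (about 9 mm sideways), which I judged to be reading error.

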